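# Put the sample tins away in a closed-up row

## Task

Put the two small sample tins from the worktop away on the lower shelf of the bench rack, next to the two small tins already there, and slide the divider up against them, so that all four stand upright side by side in one straight row, each touching the back stop, with no gaps from the end plate to the divider. Be gentle: the tins are full, so keep them upright and do not ram the row; leave the large tin and the other things on the worktop where they are.

Things in the scene. Friction and masses are not known exactly. Their poses are not given: they have to be found in the camera images.
- rack: fixed two-tier bench rack; x from its open front to its back, y along the row (to the robot's left), z up; origin on the worktop under the deck's centre. Lower shelf: bare deck 405 mm long, top at z = 12 mm, from x = -57 mm (open front edge) to a back stop with its face at x = 40 mm, upstand to z = 40 mm. The left end is open. A small tin that touches the back stop has its centre at x = 11.5 mm
- row_end (a point): lower right back corner of the lower shelf, where the row begins: deck top, face of the back stop and inner face of the fixed end plate meet here (x = 40, y = -196.5, z = 12 mm in the rack's frame). The end plate is 4 mm thick and reaches 38 mm above the deck, x = -55 to 43 mm
- wire_front (a point): middle of the lower front edge of the wire shelf that roofs over the whole row (x = -18 to 74 mm, underside z = 232 mm, 405 mm long, on two rear uprights; fixed clutter on top, 20 mm high). Its front edge is flush with the front of a row that touches the back stop: a vertical gripper does not fit, one tilted 22 to 45 degrees that comes from the front does
- divider (a joint): sliding divider of the lower shelf, on a rail behind the row: an upright plate across the deck, x = -10 to 36 mm, 3 mm thick, up to 62 mm above the deck. Slides along y against 2 N of friction, stays where it is left. Value in m: its row-side face is at y = 168.5 mm minus the value in the rack's frame; it grows as the divider moves right, toward the end plate. Starts at 0 to 0.025
- divider_face (a point): point on the row-side (right) face of the divider, 30 mm above the deck, x = 13 mm in the rack's frame; the face to push is 3 mm to its left. A 16 mm wide flange points left from the plate's top edge, 59 mm above the deck. Round tins that it slides along can creep some mm forward, off the back stop
- sample_tin_1: small round open sheet-metal sample tin, filled black, 57 mm diameter, 34 mm high, about 0.1 kg; origin at the centre of its underside, z up; stands on the rack's lower shelf near the end plate, a little out of line
- sample_tin_2: small round open sheet-metal sample tin, filled black, 57 mm diameter, 34 mm high, about 0.1 kg; origin at the centre of its underside, z up; stands on the rack's lower shelf, to the left of the other one there, a little out of line
- sample_tin_3: small round open sheet-metal sample tin, filled black, 57 mm diameter, 34 mm high, about 0.1 kg; origin at the centre of its underside, z up; stands on the worktop
- sample_tin_4: small round open sheet-metal sample tin, filled black, 57 mm diameter, 34 mm high, about 0.1 kg; origin at the centre of its underside, z up; stands on the worktop
- large_tin: larger sample tin of the same kind, 71 mm diameter, 45 mm high, on the worktop; it does not belong in the row. Origin at the centre of its underside
- timer: white bench timer, 62 x 68 x 22 mm, left of the rack; bystander, origin at the centre of its underside
- beaker: small glass beaker, 53 mm diameter, 66 mm high; bystander, origin at the centre of its underside
- matchbox: box of matches, 37 x 52 x 14 mm; bystander, origin at the centre of its underside
- spatula: spatula with a dark handle, 22 x 198 x 14 mm, lying along y between rack and robot; bystander, origin at the centre of its underside

How it is judged:
At the end, for the whole second after the job is handed in: All four small tins stand upright (within 3.5 degrees) and at rest on the lower shelf between end plate and divider, each with its centre within 4 mm of where it touches the back stop, and the divider is slid up so far that all the gaps of the row together are under about 4 mm (x of sample_tin_1 in the frame of rack between 0.0075 and 0.0155 m and y of sample_tin_1 in the frame of rack between -0.1965 and 0.035 m and z of sample_tin_1 in the frame of rack between 0.008 and 0.015 m and angle between each of sample_tin_1, sample_tin_2, sample_tin_3, sample_tin_4's own z axis and vertical below 0.06 rad and linear speed of each of sample_tin_1, sample_tin_2, sample_tin_3, sample_tin_4 below 0.01 m/s and x of sample_tin_2 in the frame of rack between 0.0075 and 0.0155 m and y of sample_tin_2 in the frame of rack between -0.1965 and 0.035 m and z of sample_tin_2 in the frame of rack between 0.008 and 0.015 m and x of sample_tin_3 in the frame of rack between 0.0075 and 0.0155 m and y of sample_tin_3 in the frame of rack between -0.1965 and 0.035 m and z of sample_tin_3 in the frame of rack between 0.008 and 0.015 m and x of sample_tin_4 in the frame of rack between 0.0075 and 0.0155 m and y of sample_tin_4 in the frame of rack between -0.1965 and 0.035 m and z of sample_tin_4 in the frame of rack between 0.008 and 0.015 m and value of joint divider between 0.1335 and 0.147 m).
It fails at once if the large tin, timer, beaker, matchbox or spatula is moved by more than 15 mm (distance of any of large_tin, timer, beaker, matchbox, spatula from where it was at the start of the episode above 0.015 m).
It fails at once if a sample tin is tipped by more than 30 degrees (angle between any of sample_tin_1, sample_tin_2, sample_tin_3, sample_tin_4's own z axis and vertical above 0.52 rad).
It fails at once if a sample tin is pressed against the rack or its divider with more than 50 N (contact force between any of sample_tin_1, sample_tin_2, sample_tin_3, sample_tin_4 and rack above 50 N).
It also fails if it takes over 72 s, if anything falls off the work surface, if the arm or the gripper's body presses on something with over 40 N, if the wrist force passes 120 N, or if a joint passes its speed limit or range.

## Robot

A 6-joint arm with a two-finger parallel gripper is mounted at the origin on a cart in front of the work surface, level with it; the furniture and walls round the work are solid. World frame = base frame: x ahead of the robot, y to its left, z up, the work surface at z = 0. Lengths are in m, angles in rad, forces in N, time in s.
With the tool pointing down it reaches from about 0.275 to 0.825 m from the base axis. Payload 4.9 kg.
Tool frame: the origin (TCP) lies on the centre line of the jaws, within the pads' length; the fingertips stand 17 mm ahead of it and the grasp point (between the pads) lies 2 mm behind it (ctrl.tcp_to_tips is the distance from the TCP to the fingertips, in m); z points along the fingers, y is the line along which they close (so a half turn about z gives the same grasp; the last joint's range is limited). The gripper opens to 85 mm and grips with 20 to 120 N. Pads are 22 mm wide; open, the fingers measure 114 mm over their backs; the gripper's body (76 mm by 85 mm) begins 54 mm behind the grasp point. The pads swing forward as they close: fully open they stand 13 mm farther back than shut.
Start: joints at [-0.134, 0.326, -0.193, 1.052, 0, 1.437], TCP at [0.55, 0, 0.248] pointing down, gripper open.
Joint ranges: [-2.65, 2.65], [-0.97, 1.79], [-1.3, 1.35], [-1.93, 2.1], [-1.47, 1.37], [-3.14, 3.14]. Speed limits (rad/s): [2.57, 2.57, 3.14, 3.14, 3.14, 3.14].

## Interface

Orientations are given as a rotation vector (axis times angle).
In Python, from cell import ctrl gives the robot as it stands. Calls block until the motion is done:
- ctrl.movep(position, orientation): joint-space move of the TCP to a pose.
- ctrl.move_l(position, velocity=0.15, rot=None, until_force=None): straight line of the TCP; rot=None keeps the orientation; velocity is the mean speed in m/s. With until_force (N) it stops when the force on the tool has changed by that much, and returns True; else False.
- ctrl.set_joints(angles): joint-space move.
- ctrl.let_go() and ctrl.grab(newtons=None): open the fingers fully, or close them until they stop; newtons is the grip in N (None keeps the last).
- ctrl.sleep(seconds).
- ctrl.ik(position, orientation): joint angles nearest the present ones, or None.
- ctrl.grab_frame(name): name is "scene" or "side" or "wrist"; returns a dict with "img" (400x640x3 uint8, red, green, blue), "fx", "fy", "cx", "cy" (pixels), "k1" (the pictures are not rectified: a ray, as slopes to the right and down, at radius r is drawn at 1 + k1 r^2 times it, then the intrinsics apply), "cam_to_world" (4x4, takes a point from camera to world coordinates); the wrist camera has in their place "T_tool_cam" (4x4, takes a point from camera to tool coordinates, whose origin is the TCP and whose axes are the flange's). Camera axes: x right, y down, z forward; pixel columns grow to the right and rows downward; lengths in m; the calibration is good to about 2 mm. A picture is of the moment at which its call begins: read the wrist's pose just before it. There is no depth.
A pose or a line that the arm cannot do raises ctrl.MotionError and nothing moves.
- ctrl.sign_off(): hands the job in; it is judged then, once.
Readings, each from a call of its own:
- ctrl.read_clock(): time.
- ctrl.read_q(): joint angles.
- ctrl.read_joint_velocities(): joint speeds.
- ctrl.read_tau(): joint torques, N m.
- ctrl.read_position(): TCP position.
- ctrl.read_eef_rot(): TCP orientation.
- ctrl.read_contact_force(): force on the tool from outside, world axes, zero at the start.
- ctrl.read_wrist_torque(): the same for the moment, N m.
- ctrl.read_finger_gap(): opening from 0.0 (shut) to 1.0 (fully open).
- ctrl.read_grasp_force(): force on a finger pad.
Only numpy, scipy, OpenCV 4.12 (cv2) and the standard library are available. Lean on these libraries where they do the work, as an engineer would, in place of code of your own. Each camera call takes 0.05 s, during which the arm holds its last target. There are 200 camera calls.

## Working session

There is one attempt and no reset: what is moved stays moved. The work goes in short steps, each a Python script; the robot and the scene stay as the last script left them, time stands still between calls to the robot, and variables do not carry over. Pictures are saved under pics/ and viewed, at most 11 in all, crops included, and the job is handed in when it is done.

```bash
ls; mkdir -p pics
python3 - <<'E'
from cell import ctrl
import cv2,numpy as np
print(ctrl.read_clock(),ctrl.read_position(),ctrl.read_eef_rot(),ctrl.tcp_to_tips)
for n in("scene","side","wrist"):
    f=ctrl.grab_frame(n);cv2.imwrite(f"pics/{n}0.png",f["img"][:,:,::-1])
    print(n,f["fx"],f["fy"],f["cx"],f["cy"],f["k1"]);print(np.round(f.get("cam_to_world",f.get("T_tool_cam")),4))
E
```

```text
cell.py
pics
0.0 [5.49442321e-01 8.29294447e-05 2.47497759e-01] [-2.22046592e+00 -2.22048914e+00  1.64628054e-03] 0.017
scene 396.9401266069273 396.9401266069273 320.63642067368903 197.66517242037835 -0.09358588572902224
[[ 8.7510e-01 -3.0390e-01  3.7670e-01  3.5800e-02]
 [-4.8400e-01 -5.4870e-01  6.8170e-01 -9.4610e-01]
 [-5.0000e-04 -7.7880e-01 -6.2730e-01  1.0116e+00]
 [ 0.0000e+00  0.0000e+00  0.0000e+00  1.0000e+00]]
side 441.59406781924423 441.59406781924423 324.9986665995587 207.28928697550606 -0.08046757477507717
[[-0.8203 -0.374   0.4327 -0.0111]
 [-0.5716  0.5106 -0.6423  0.85  ]
 [ 0.0193 -0.7742 -0.6327  0.9874]
 [ 0.      0.      0.      1.    ]]
wrist 330.96628797556036 330.96628797556036 323.87692250297295 197.1044741124696 0.00036800626390086713
[[ 1.000e-04 -9.528e-01 -3.035e-01  7.880e-02]
 [ 1.000e+00 -3.000e-04  1.000e-03  0.000e+00]
 [-1.000e-03 -3.035e-01  9.528e-01 -1.236e-01]
 [ 0.000e+00  0.000e+00  0.000e+00  1.000e+00]]
```

View pics/scene0.png

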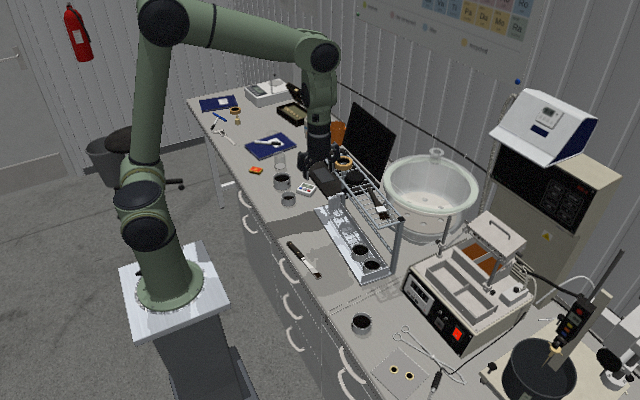

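View pics/side0.png

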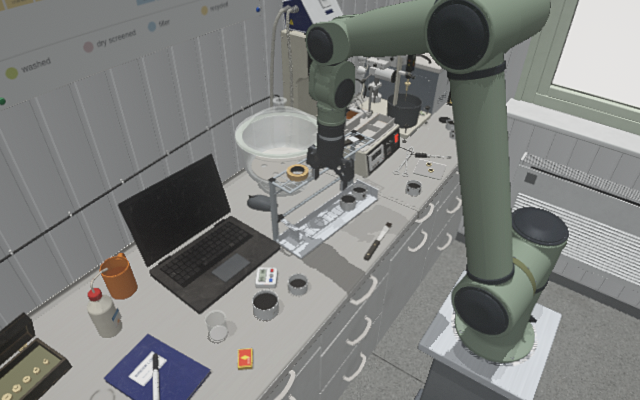

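View pics/wrist0.png

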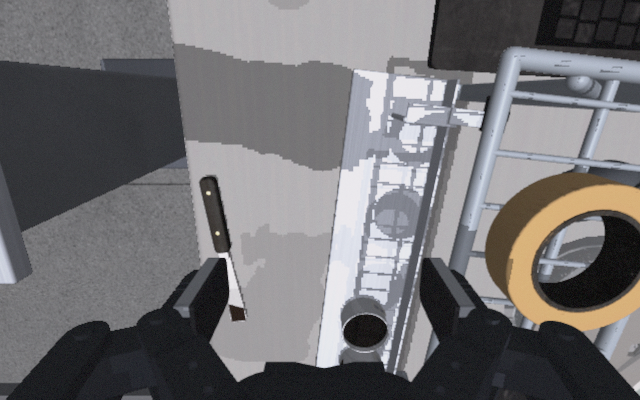

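The scene view shows shelf tins at about (360,250) and (371,266), loose small tins at (289,199) and (361,323), and the large tin at (282,181). In the side view the loose tins are at (298,284) and (414,187), and the shelf tins at (348,200) and (359,190). The wrist view looks down on the deck, with a shelf tin at (364,328) and the front edge of the deck from about (352,70) to (320,360).

```bash
cat > h.py <<'E'
import cv2,numpy as np
from scipy.spatial.transform import Rotation as R
def tool(pos,rv):
    T=np.eye(4);T[:3,:3]=R.from_rotvec(rv).as_matrix();T[:3,3]=pos;return T
def ray(f,T,px):
    px=np.atleast_2d(np.array(px,float))
    d=np.c_[(px[:,0]-f["cx"])/f["fx"],(px[:,1]-f["cy"])/f["fy"]]
    u=d.copy()
    for _ in range(20): u=d/(1+f["k1"]*(u**2).sum(1,keepdims=True))
    return T[:3,3],np.c_[u,np.ones(len(u))]@T[:3,:3].T
def onz(f,T,px,z):
    o,v=ray(f,T,px);return o+v*((z-o[2])/v[:,2:3])
def proj(f,T,p):
    p=np.atleast_2d(p);c=(p-T[:3,3])@T[:3,:3];u=c[:,:2]/c[:,2:];u=u*(1+f["k1"]*(u**2).sum(1,keepdims=True))
    return u*f["fx"]+[f["cx"],f["cy"]]
def tri(o1,v1,o2,v2):
    A=np.c_[v1,-v2];s,*_=np.linalg.lstsq(A,o2-o1,rcond=None)
    a,b=o1+v1*s[0],o2+v2*s[1];return (a+b)/2,np.linalg.norm(a-b)
E
python3 - <<'E'
from h import *
from cell import ctrl
import pickle
F={}
T=tool(ctrl.read_position(),ctrl.read_eef_rot())
for n in("scene","side","wrist"):
    F[n]=f=ctrl.grab_frame(n); f["T"]=f["cam_to_world"] if n!="wrist" else T@f["T_tool_cam"]
pickle.dump(F,open("F0.pkl","wb"))
def blobs(n,roi):
    f=F[n];g=f["img"].max(2);x0,y0,x1,y1=roi
    m=((g<45)*255).astype(np.uint8);k,l,s,c=cv2.connectedComponentsWithStats(m)
    for i in range(1,k):
        if 25<s[i,4]<700 and x0<c[i,0]<x1 and y0<c[i,1]<y1:
            cn=cv2.findContours((l==i).astype(np.uint8),0,1)[0][0]
            print(n,c[i].round(1),s[i],onz(f,f["T"],c[i],.032)[0].round(3),onz(f,f["T"],c[i],.044)[0].round(3))
blobs("scene",(240,150,420,350));blobs("side",(220,160,460,330));blobs("wrist",(320,100,420,380))
a=cv2.resize(F["scene"]["img"][170:300,260:410],None,fx=4,fy=4,interpolation=cv2.INTER_CUBIC)
b=cv2.resize(F["side"]["img"][150:270,250:400],None,fx=4,fy=4,interpolation=cv2.INTER_CUBIC)
cv2.imwrite("pics/a.png",a[:,:,::-1]);cv2.imwrite("pics/b.png",b[:,:,::-1])
E
```

```text
scene [370.1 177.2] [354 160  26  29  71] [0.873 0.138 0.032] [0.862 0.124 0.044]
scene [354.7 178.7] [344 164  25  28 304] [0.81  0.16  0.032] [0.8   0.147 0.044]
scene [281.4 177.7] [275 175  14   7  73] [0.544 0.315 0.032] [0.538 0.3   0.044]
scene [370.9 196.6] [365 189  11  18  33] [0.801 0.028 0.032] [0.792 0.016 0.044]
scene [383.4 215.3] [379 212  11   8  54] [ 0.778 -0.087  0.032] [ 0.769 -0.098  0.044]
scene [293.9 251. ] [287 243  15  17  47] [ 0.406 -0.089  0.032] [ 0.402 -0.1    0.044]
scene [359.8 249.5] [352 245  16  10 121] [ 0.605 -0.191  0.032] [ 0.598 -0.201  0.044]
scene [371.7 264.7] [364 261  16   9  98] [ 0.601 -0.267  0.032] [ 0.594 -0.276  0.044]
scene [419.1 291.5] [411 281  17  21 108] [ 0.666 -0.429  0.032] [ 0.659 -0.436  0.044]
scene [361.2 321.3] [353 315  17  13 164] [ 0.453 -0.431  0.032] [ 0.448 -0.437  0.044]
side [227.9 289.5] [212 276  33  27  50] [0.654 0.337 0.032] [0.645 0.343 0.044]
```

View pics/a.png

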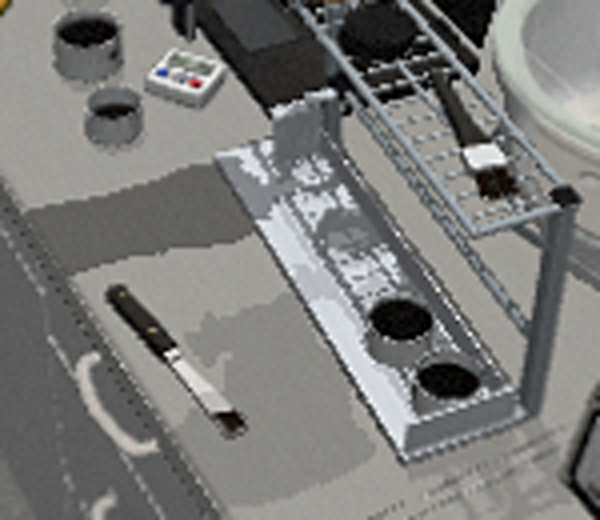

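View pics/b.png

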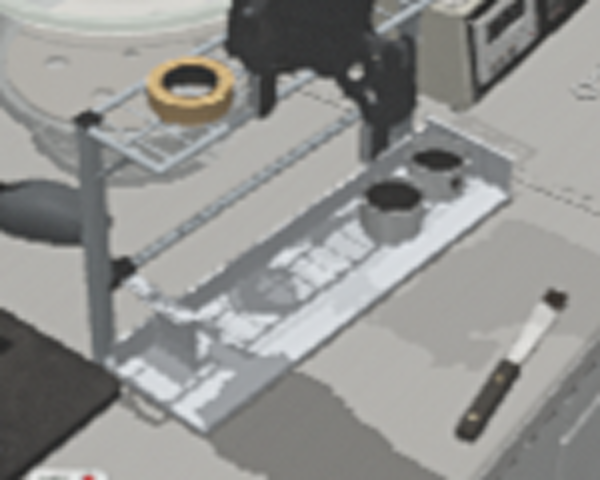

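Scene crop: deck left-front corner at full-image (314,209), end plate bottom front at (361,285), end plate top front at (362,276). Side crop: deck left-front corner at (301,257.5), left-back at (277,241), end plate top front at (378,190).

Run:
```python
from h import *
import pickle
F=pickle.load(open("F0.pkl","rb"));S,D,W=F["scene"],F["side"],F["wrist"]
def t(a,b): 
    p,e=tri(*[x[0] if x.ndim>1 else x for x in ray(S,S["T"],a)],*[x[0] if x.ndim>1 else x for x in ray(D,D["T"],b)]);print(a,b,p.round(4),round(e,4));return p
t((314,209.2),(301.2,257.5))
t((362,276.3),(378,190))
t((359.8,249.5),(348,198.5)); t((371.7,264.7),(359,190))
t((361.2,321.3),(414,187));t((289,197.3),(298,282))
print(onz(S,S["T"],[(361.2,285),(314,209.2)],0.0),onz(D,D["T"],[(301.2,257.5),(277,241)],.0))
print("wrist front edge",onz(W,W["T"],[(352,70),(316,370)],.012), "tin",onz(W,W["T"],(364,328),.044))
```

```text
(314, 209.2) (301.2, 257.5) [0.5813 0.0967 0.0052] 0.0025
(362, 276.3) (378, 190) [ 0.539  -0.3008  0.0435] 0.0025
(359.8, 249.5) (348, 198.5) [ 0.5994 -0.198   0.0408] 0.0001
(371.7, 264.7) (359, 190) [ 0.5985 -0.2699  0.0351] 0.0013
(361.2, 321.3) (414, 187) [ 0.4548 -0.4253  0.0206] 0.0053
(289, 197.3) (298, 282) [0.5199 0.1924 0.0215] 0.0024
[[ 0.54099031 -0.30022092  0.        ]
 [ 0.5855688   0.10277404  0.        ]] [[ 5.83046573e-01  9.30812365e-02  1.11022302e-16]
 [ 6.90905057e-01  8.01178402e-02 -1.11022302e-16]]
wrist front edge [[ 0.57821002  0.09987769  0.012     ]
 [ 0.53893606 -0.2834122   0.012     ]] tin [[ 0.59732506 -0.18837841  0.044     ]]
```

Run:
```python
from h import *
from cell import ctrl
import pickle
F={}
rv=ctrl.read_eef_rot()
for n,p in(("A",(.48,.05,.29)),("B",(.47,-.37,.29))):
    ctrl.movep(p,rv);ctrl.sleep(.2)
    T=tool(ctrl.read_position(),ctrl.read_eef_rot())
    f=ctrl.grab_frame("wrist");f["T"]=T@f["T_tool_cam"];F[n]=f
    print(T[:3,3],ctrl.read_clock())
pickle.dump(F,open("F1.pkl","wb"))
im=np.vstack([F[n]["img"][:300] for n in "AB"])
cv2.imwrite("pics/c.png",im[:,:,::-1])
```

```text
[0.48041792 0.04953572 0.28935688] 1.0167
[ 0.47056583 -0.36895786  0.29023288] 2.8167
```

View pics/c.png

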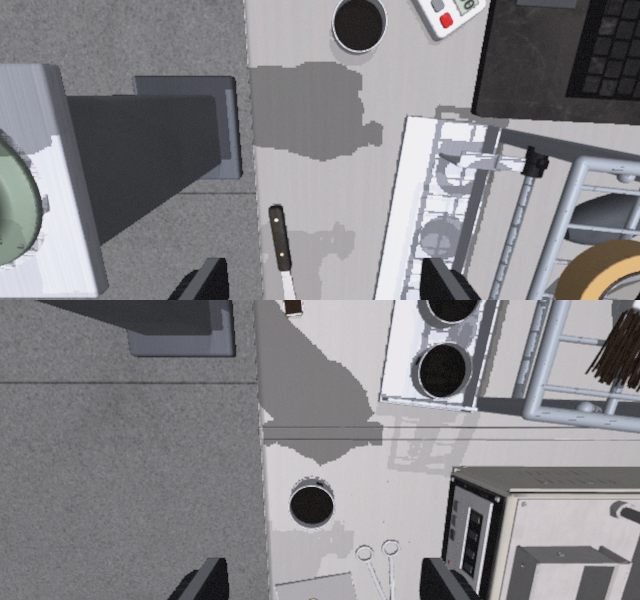

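A (top half): sample_tin_3 at (359,23), deck left-front corner (407,116), front edge down to (376,298), divider plate around (440–525,160). B (bottom half, minus 300 rows): tin_1 at (443,70), tin_2 at (449,-5), tin_4 at (312,206), deck right-front corner (380,102), end plate (380,102)–(475,110).

Run:
```python
from h import *
import pickle
F=pickle.load(open("F1.pkl","rb"))
for n,c,z in(("A",(359,23),.0),("B",(312,206),.0),("B",(443,70),.012)):
    f=F[n];g=f["img"].max(2);m=(g<40).astype(np.uint8)
    k,l,s,ce=cv2.connectedComponentsWithStats(m);i=l[c[1],c[0]]
    cn=cv2.findContours((l==i).astype(np.uint8),0,1)[0][0]
    e=cv2.fitEllipse(cv2.convexHull(cn));P=cv2.convexHull(cn)[:,0,:]
    for h in(.026,.034):
        w=onz(f,f["T"],P,z+h)[:,:2];(cx,cy),r=cv2.minEnclosingCircle(w.astype(np.float32))
        print(n,e[0],s[i],"h",h,"c",onz(f,f["T"],e[0],z+h)[0].round(4),"circ",round(cx,4),round(cy,4),"diam",round(2*r,4))
L=[]
for n,r0,r1 in(("A",125,255),("B",5,95)):
    f=F[n];g=cv2.GaussianBlur(f["img"].max(2),(3,3),0).astype(int)
    pts=[]
    for v in range(r0,r1,3):
        a=360;row=g[v,a:425];d=np.diff(row)[:60]
        j=np.argmax(row>225) 
        pts.append((a+j-.5,v))
    print(n,pts[::6])
    for z in(.012,0.):
        w=onz(f,f["T"],pts,z)[:,:2].astype(np.float32);l=cv2.fitLine(w,cv2.DIST_HUBER,0,.001,.001).ravel()
        print(n,z,"yaw",np.arctan(-l[0]/l[1]),"x at y=.05,-.25:",[l[2]+(y-l[3])*l[0]/l[1] for y in(.05,-.25)])
print("corners",onz(F["A"],F["A"]["T"],(407,116),.012),onz(F["B"],F["B"]["T"],(380,102),.012),onz(F["B"],F["B"]["T"],[(380,102),(477,110)],.05))
a=cv2.resize(F["A"]["img"][90:210,390:550],None,fx=4,fy=4);b=cv2.resize(F["B"]["img"][30:130,360:520],None,fx=4,fy=4)
b=b[:120*4]
cv2.imwrite("pics/d.png",cv2.resize(np.vstack([a,b]),(436,600))[:,:,::-1]) if 0 else cv2.imwrite("pics/d.png",cv2.resize(np.vstack([a,b]),None,fx=.68,fy=.68)[:,:,::-1])
```

```text
A (358.12451171875, 24.250133514404297) [ 335    0   47   50 1646] h 0.026 c [0.5166 0.1959 0.026 ] circ 0.5161 0.1946 diam 0.0506
A (358.12451171875, 24.250133514404297) [ 335    0   47   50 1646] h 0.034 c [0.5159 0.1945 0.034 ] circ 0.5154 0.1932 diam 0.0496
B (311.468505859375, 204.88658142089844) [ 291  187   42   36 1153] h 0.026 c [ 0.4556 -0.4238  0.026 ] circ 0.4557 -0.4233 diam 0.0513
B (311.468505859375, 204.88658142089844) [ 291  187   42   36 1153] h 0.034 c [ 0.4559 -0.4211  0.034 ] circ 0.456 -0.4206 diam 0.0503
B (442.2115478515625, 70.48297119140625) [ 420   45   45   52 1782] h 0.026 c [ 0.5964 -0.2685  0.038 ] circ 0.5963 -0.269 diam 0.0515
B (442.2115478515625, 70.48297119140625) [ 420   45   45   52 1782] h 0.034 c [ 0.5937 -0.2689  0.046 ] circ 0.5936 -0.2695 diam 0.0504
A [(np.float64(406.5), 125), (np.float64(403.5), 143), (np.float64(400.5), 161), (np.float64(397.5), 179), (np.float64(393.5), 197), (np.float64(390.5), 215), (np.float64(387.5), 233), (np.float64(384.5), 251)]
A 0.012 yaw -0.1085598 x at y=.05,-.25: [np.float32(0.5747201), np.float32(0.5420236)]
A 0.0 yaw -0.10855968 x at y=.05,-.25: [np.float32(0.57779104), np.float32(0.5450946)]
B [(np.float64(395.5), 5), (np.float64(392.5), 23), (np.float64(389.5), 41), (np.float64(387.5), 59), (np.float64(384.5), 77)]
B 0.012 yaw -0.105779365 x at y=.05,-.25: [np.float32(0.5741565), np.float32(0.54230386)]
B 0.0 yaw -0.105780676 x at y=.05,-.25: [np.float32(0.57617486), np.float32(0.5443217)]
corners [[0.5785273  0.10094561 0.012     ]] [[ 0.5362883  -0.30151002  0.012     ]] [[ 0.53006392 -0.30043637  0.05      ]
 [ 0.63377388 -0.3084354   0.05      ]]
```

View pics/d.png

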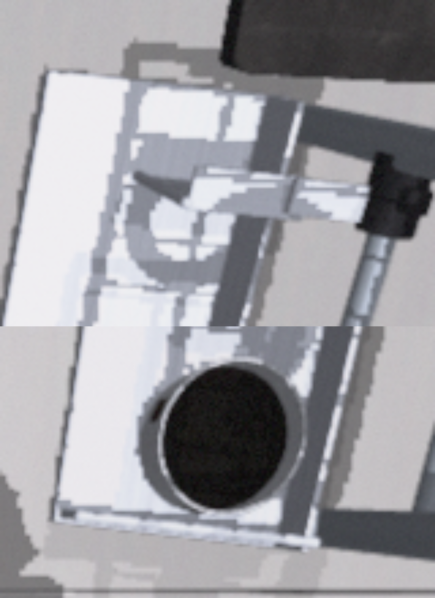

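```bash
cat >> h.py <<'E'
O=np.array([.6140,-.1065,0]);YAW=-.107
RR=R.from_euler("z",YAW).as_matrix()
def rw(x,y,z): return O+RR@np.array([x,y,z])
def wr(p): return RR.T@(np.asarray(p)-O)
TH=np.radians(30)
def ori(psi=YAW,th=TH):
    f=np.array([np.cos(psi),np.sin(psi),0]);u=np.array([0,0,1.]);l=np.cross(u,f)
    z=np.sin(th)*f-np.cos(th)*u;x=-(np.cos(th)*f+np.sin(th)*u)
    return R.from_matrix(np.c_[x,l,z]).as_rotvec()
E
python3 - <<'E'
from h import *
from cell import ctrl
import pickle
f=pickle.load(open("F1.pkl","rb"))["A"]
print("divider tip",wr(onz(f,f["T"],(450.6,160),.074)[0]),wr(onz(f,f["T"],(440,154),.074)[0]),"plate mid",wr(onz(f,f["T"],(470,158),.074)[0]))
F=pickle.load(open("F0.pkl","rb"));S,D=F["scene"],F["side"]
for n,px,z in(("big S",(281.4,177.7),.042),("big D",(265,299),.042),):
    g=F["scene" if "S" in n else "side"];print(n,onz(g,g["T"],px,z))
f1=f;print("timer corner px(440,38)",onz(f,f["T"],[(440,38),(418,0)],.022))
def chk(n,p,o):
    q=ctrl.ik(p,o);print(n,np.round(p,3),None if q is None else np.round(q,2))
for psi in(.2,.5,.8): chk(f"t3 {psi}",(.516,.195,.024),ori(psi)); chk(f"t3h {psi}",(.516-.06,.195,.15),ori(psi))
for psi in(-.8,-.5,-.1): chk(f"t4 {psi}",(.456,-.4225,.024),ori(psi));chk("hi",(.42,-.40,.15),ori(psi))
for y in(-.168,-.03,.003,.08,.19):
    chk(f"row{y}",rw(.01,y,.036),ori());chk(f"front{y}",rw(-.11,y,.09),ori())
E
```

```text
divider tip [-0.01986991  0.16603336  0.074     ] [-0.03213236  0.17103331  0.074     ] plate mid [-0.0003642   0.17022502  0.074     ]
big S [[0.53933991 0.30255148 0.042     ]]
big D [[0.54247894 0.30700878 0.042     ]]
timer corner px(440,38) [[0.60538392 0.18321265 0.022     ]
 [0.5786558  0.21925826 0.022     ]]
t3 0.2 [0.516 0.195 0.024] [ 0.24  0.47 -0.99 -0.41 -0.02  0.03]
t3h 0.2 [0.456 0.195 0.15 ] [ 0.28  0.07 -1.   -0.02 -0.04  0.07]
t3 0.5 [0.516 0.195 0.024] [ 0.13  0.46 -0.99 -0.37  0.18 -0.32]
t3h 0.5 [0.456 0.195 0.15 ] [ 0.16  0.07 -0.99  0.01  0.17 -0.3 ]
t3 0.8 [0.516 0.195 0.024] [ 0.04  0.47 -0.92 -0.22  0.35 -0.68]
t3h 0.8 [0.456 0.195 0.15 ] [ 0.05  0.1  -0.94  0.13  0.35 -0.68]
t4 -0.8 [ 0.456 -0.422  0.024] [-0.89  0.53 -0.82 -0.3   0.04 -0.07]
hi [ 0.42 -0.4   0.15] [-0.92  0.21 -0.82  0.02  0.06 -0.1 ]
t4 -0.5 [ 0.456 -0.422  0.024] [-0.97  0.53 -0.8  -0.23  0.23 -0.42]
hi [ 0.42 -0.4   0.15] [-1.01  0.22 -0.79  0.09  0.25 -0.45]
t4 -0.1 [ 0.456 -0.422  0.024] [-1.06  0.56 -0.67  0.02  0.42 -0.89]
hi [ 0.42 -0.4   0.15] [-1.1   0.29 -0.66  0.32  0.44 -0.94]
row-0.168 [ 0.606 -0.275  0.036] [-0.65  0.56 -0.66 -0.11  0.26 -0.48]
front-0.168 [ 0.487 -0.262  0.09 ] [-0.8   0.31 -0.88 -0.05  0.32 -0.62]
row-0.03 [ 0.621 -0.137  0.036] [-0.4   0.51 -0.77 -0.22  0.14 -0.26]
front-0.03 [ 0.501 -0.125  0.09 ] [-0.49  0.25 -1.02 -0.19  0.19 -0.34]
row0.003 [ 0.624 -0.105  0.036] [-0.33  0.51 -0.79 -0.24  0.11 -0.2 ]
front0.003 [ 0.505 -0.092  0.09 ] [-0.41  0.24 -1.03 -0.21  0.15 -0.26]
row0.08 [ 0.632 -0.028  0.036] [-0.18  0.51 -0.79 -0.25  0.03 -0.06]
front0.08 [ 0.513 -0.015  0.09 ] [-0.2   0.24 -1.04 -0.23  0.05 -0.08]
row0.19 [0.644 0.081 0.036] [ 0.05  0.53 -0.73 -0.21 -0.08  0.13]
front0.19 [0.525 0.094 0.09 ] [ 0.09  0.28 -0.97 -0.2  -0.1   0.17]
```

```bash
cat >> h.py <<'E'
from cell import ctrl
def st(m=""): print(m,"t",round(ctrl.read_clock(),1),"rack",wr(ctrl.read_position()).round(4),"gap",round(ctrl.read_finger_gap(),3),"F",np.round(ctrl.read_contact_force(),1))
def pick(x,y,psi):
    o=ori(psi);ctrl.movep((x,y,.10),o);ctrl.move_l((x,y,.024),.1);st("at")
    ctrl.grab(30);st("grabbed");ctrl.move_l((x,y,.11),.15)
E
python3 - <<'E'
from h import *
pick(.4557,-.4225,-.5)
st("lift");print(ctrl.read_grasp_force())
ctrl.movep(rw(-.11,.0,.11),ori());st("front")
cv2.imwrite("pics/e.png",np.hstack([ctrl.grab_frame("wrist")["img"],ctrl.grab_frame("side")["img"]])[:,:,::-1][::1,::1][:, :1280:2][::2])
cv2.imwrite("pics/e.png",ctrl.grab_frame("wrist")["img"][:,:,::-1])
E
```

```text
at t 4.8 rack [-0.1232 -0.3315  0.0246] gap 1.0 F [ 0.1 -0.5  0. ]
grabbed t 5.2 rack [-0.1233 -0.3319  0.0252] gap 0.657 F [-3.4  0.3  6.4]
lift t 6.0 rack [-0.1242 -0.3305  0.1093] gap 0.654 F [-0.6  0.4 -1.4]
32.05327287898399
front t 7.2 rack [-0.1093 -0.0009  0.1102] gap 0.653 F [ 0.   0.  -2.1]
```

View pics/e.png

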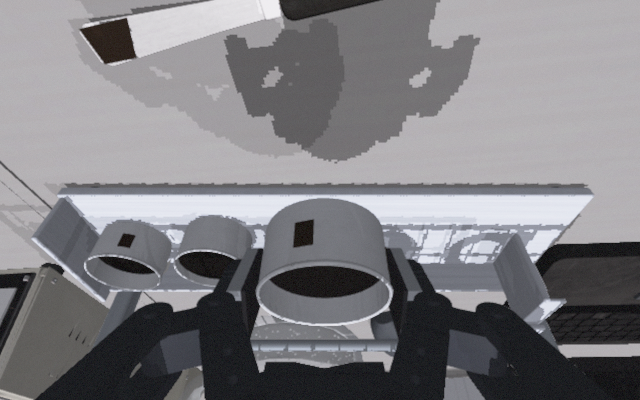

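The wrist view shows the tin held upright between the pads (centre ~(325,290)), tins 1 and 2 at (127,255) and (213,250), and the divider at (525,280).

Run:
```python
from h import *
ctrl.move_l(rw(-.11,.01,.055),.15)
ctrl.move_l(rw(.0,.01,.055),.12)
ctrl.move_l(rw(.0,.01,.0378),.05,until_force=5);st("low")
print(ctrl.move_l(rw(.0,-.034,.0378),.04,until_force=10));st("pushed")
ctrl.move_l(rw(.008,-.014,.0378),.05);st("rel")
ctrl.let_go();st("open")
ctrl.move_l(rw(-.02,-.014,.085),.12)
ctrl.move_l(rw(-.11,-.014,.11),.15);st("out")
f=ctrl.grab_frame("wrist");cv2.imwrite("pics/f.png",f["img"][:,:,::-1])
x,y=.516,.195
pick(x,y,.5);st("lift");print(ctrl.read_grasp_force())
```

```text
low t 9.3 rack [-0.0007  0.01    0.0372] gap 0.653 F [-1.2  1.2  5.5]
False
pushed t 10.6 rack [-0.0004 -0.0341  0.0375] gap 0.652 F [ 0.3 -0.3 -0.5]
rel t 11.2 rack [ 0.008  -0.0136  0.0377] gap 0.659 F [ 0.2 -0.6 -2. ]
open t 11.6 rack [ 0.0082 -0.0143  0.038 ] gap 1.002 F [-0.8 -0.2 -0.2]
out t 13.0 rack [-0.1089 -0.0144  0.1104] gap 1.002 F [-0.1  0.9  0.4]
at t 15.1 rack [-0.1292  0.2891  0.0244] gap 0.999 F [ 0.2 -0.4  0.9]
grabbed t 15.5 rack [-0.1292  0.2894  0.025 ] gap 0.648 F [-2.1 -1.2  5.6]
lift t 16.2 rack [-0.1302  0.2892  0.1096] gap 0.645 F [-1.1 -0.4 -0.3]
31.868784549860074
```

View pics/f.png

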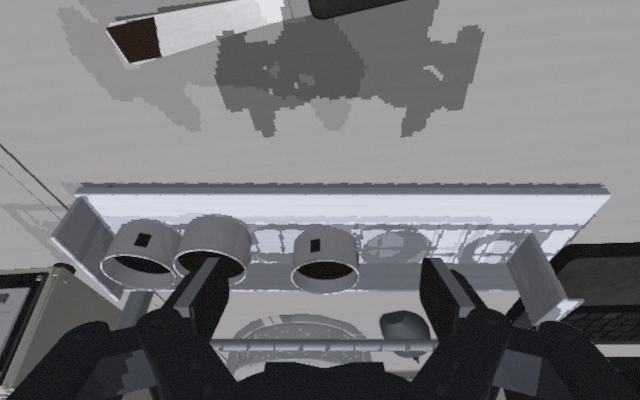

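The wrist view shows tins 1 and 2 nearly touching at (145,255) and (212,250). The placed tin stands at (325,258), and the divider is at (530,275).

Run:
```python
from h import *
ctrl.movep(rw(-.11,.079,.11),ori())
ctrl.move_l(rw(-.11,.079,.055),.15)
ctrl.move_l(rw(.008,.079,.055),.12)
ctrl.move_l(rw(.008,.079,.0378),.05,until_force=5);st("low")
ctrl.let_go();st("open")
ctrl.move_l(rw(-.02,.079,.085),.12)
ctrl.move_l(rw(-.11,.079,.11),.15);st("out")
ctrl.grab(20)
ctrl.movep(rw(-.11,.215,.06),ori())
ctrl.move_l(rw(-.012,.215,.042),.12)
print(ctrl.move_l(rw(-.012,.10,.042),.04,until_force=1.5));st("touch")
```

```text
low t 19.1 rack [0.0072 0.079  0.037 ] gap 0.648 F [-1.3  0.6  4.2]
open t 19.5 rack [0.0067 0.079  0.0366] gap 1.003 F [-0.3  0.4  0.3]
out t 20.9 rack [-0.1088  0.0789  0.1103] gap 1.001 F [ 0.3 -0.2  0.3]
True
touch t 24.6 rack [-0.0124  0.1724  0.0415] gap 0.002 F [ 0.3 -0.6 -0.3]
```

Run:
```python
from h import *
for y in(.165,.155,.12,.09,.06):
    r=ctrl.move_l(rw(-.012,y,.042),.05,until_force=9);st(r)
    if r: break
cv2.imwrite("pics/g.png",np.vstack([cv2.resize(ctrl.grab_frame("scene")["img"][180:290,290:410],None,fx=4,fy=3.4/1.25),cv2.resize(ctrl.grab_frame("side")["img"][160:270,265:385],None,fx=4,fy=3.4/1.25)])[:,:,::-1])
```

```text
False t 24.9 rack [-0.0121  0.1645  0.0418] gap -0.001 F [ 0.2 -0.2 -1.1]
False t 25.3 rack [-0.0119  0.1543  0.042 ] gap 0.004 F [ 0.2  0.  -0.5]
False t 26.1 rack [-0.0121  0.1194  0.0419] gap -0.002 F [ 0.2 -0.1 -1. ]
False t 26.9 rack [-0.0119  0.0892  0.042 ] gap 0.001 F [-0.2  0.   0.8]
False t 27.6 rack [-0.012  0.059  0.042] gap 0.001 F [-0.  -0.7 -0.8]
```

View pics/g.png

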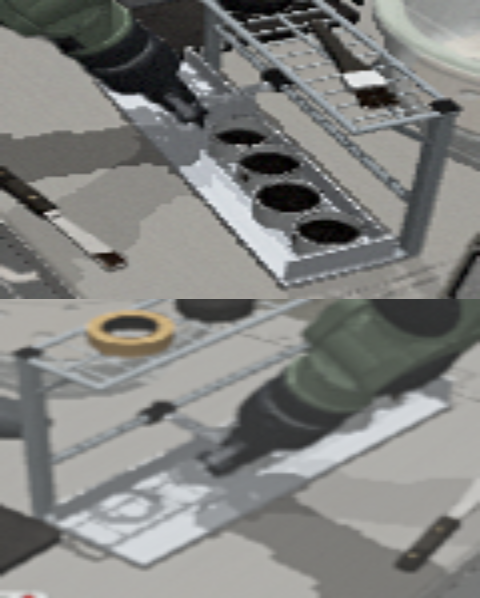

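The picture shows the divider pushed up and all four tins standing in a slightly zigzag row. Next I tap each one back against the stop.

```bash
cat >> h.py <<'E'
def tap(y,lim=8,xe=-.028):
    ctrl.move_l(rw(-.075,y,.040),.2)
    r=ctrl.move_l(rw(xe,y,.040),.04,until_force=lim);st(f"tap {y} {r}")
    ctrl.move_l(rw(-.075,y,.040),.2)
E
python3 - <<'E'
from h import *
ctrl.move_l(rw(-.012,.07,.042),.1)
ctrl.move_l(rw(-.075,.07,.042),.15)
for y in(-.167,-.109,-.05,.008): tap(y)
E
```

```text
tap -0.167 True t 30.9 rack [-0.0324 -0.1666  0.039 ] gap -0.0 F [0.3 0.5 0.5]
tap -0.109 True t 32.7 rack [-0.0332 -0.1086  0.039 ] gap 0.005 F [-0.5  0.5 -0.5]
tap -0.05 True t 34.5 rack [-0.0331 -0.0498  0.0391] gap -0.001 F [-0.6 -0.2 -0.2]
tap 0.008 True t 36.3 rack [-0.0323  0.0082  0.039 ] gap 0.001 F [-0.1  0.5 -0.3]
```

Run:
```python
from h import *
ctrl.move_l(rw(-.075,.075,.042),.2)
ctrl.move_l(rw(-.012,.075,.042),.15)
r=ctrl.move_l(rw(-.012,.040,.042),.025,until_force=7);st(r)
ctrl.move_l(rw(-.012,.065,.042),.1)
ctrl.move_l(rw(-.075,.065,.042),.15)
for y in(-.168,-.111,-.054,.003): tap(y)
```

```text
True t 38.8 rack [-0.0122  0.0462  0.0418] gap 0.001 F [1.6 0.5 1.4]
tap -0.168 True t 42.0 rack [-0.0324 -0.1677  0.0391] gap 0.006 F [ 0.6 -0.  -0.4]
tap -0.111 True t 43.8 rack [-0.0331 -0.1107  0.0392] gap -0.001 F [-0.1  0.1 -0. ]
tap -0.054 True t 45.6 rack [-0.0331 -0.0537  0.0392] gap 0.001 F [ 0.  -0.3 -0.1]
tap 0.003 True t 47.4 rack [-0.0323  0.0031  0.0391] gap -0.003 F [ 0.4 -0.2 -0.4]
```

Run:
```python
from h import *
ctrl.move_l(rw(-.075,.07,.042),.2)
ctrl.move_l(rw(-.012,.07,.042),.15)
r=ctrl.move_l(rw(-.012,.040,.042),.025,until_force=7);st(r)
ctrl.move_l(rw(-.012,.065,.042),.1)
ctrl.move_l(rw(-.075,.065,.042),.15)
ctrl.movep(rw(-.12,-.04,.14),ori());ctrl.sleep(.2)
T=tool(ctrl.read_position(),ctrl.read_eef_rot());f=ctrl.grab_frame("wrist");f["T"]=T@f["T_tool_cam"];st()
import pickle;pickle.dump(f,open("F2.pkl","wb"));cv2.imwrite("pics/h.png",f["img"][:,:,::-1])
```

```text
True t 49.7 rack [-0.0121  0.0462  0.0418] gap 0.001 F [0.5 1.7 1.4]
 t 51.5 rack [-0.1202 -0.0388  0.1387] gap 0.0 F [-0.5  0.1 -0.2]
```

View pics/h.png

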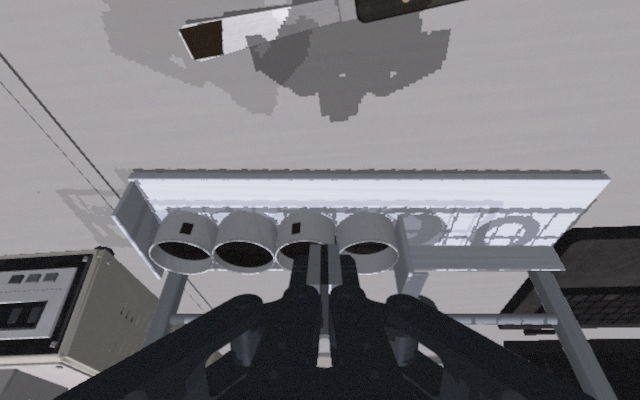

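The last wrist view shows four upright tins with rims in a straight line (lower edges at rows 271–274, columns 183–367). There are no visible gaps, and the divider sits tight at column 402. The divider stopped at the same point on both pushes, so I am handing in.

```bash
python3 -c "
from cell import ctrl
print(ctrl.sign_off())"
```

```text
the job is handed in; nothing more can be done
None
```

I handed the job in at about 52 s: in the last camera view all four small tins stand upright in one straight row against the back stop, with the divider tight against them. The sign-off call did not return a verdict.

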